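# Shut a shielded test box and lock its spring bolt

### The job

Shut the shielded test box on the bench: swing its lid down over the board, then slide the spring-loaded bolt away from you onto the lid until you feel it meet its rubber stop, and, holding it there, turn its black-knobbed handle all the way down into the notch of the brass plate, so that it stays locked when you let go. Work the bolt by feel, without forcing it against its stop or the brass plate (anything like 15 N against them is too much), and leave the three vials standing where they are.

Things in the scene. Friction and masses are not known exactly. Their poses are not given: they have to be found in the camera images.
- enclosure: grey-blue metal test box with aluminium top, 222 x 190 x 85 mm high (x = -116 to 106, y = -95 to 95, z = 0 to 85 mm), fixed to the bench. Origin on its underside; x points from its front (robot side) to its hinged back, y to its left, z up. The top from x = -116 to -12 mm is a fixed deck at z = 85 mm that carries the bolt; the lid covers the rest.
- lid (a joint): lid angle, rad: 0 = shut flush with the deck (gasket squeezed), positive = free edge raised. Starts at 0.75 to 1.15; a stiff hinge (0.16 N m) holds it where it is left. Pushed shut and let go it rests at about 0.02 on the springy gasket (some 5 N to squeeze flush at the edge); the bolt then wedges it down flush. With the bolt across it cannot close.
- lid_hinge (a point): centre of the lid's hinge line, which runs along the box's y at x = 100, z = 85 mm. The lid panel is 3 mm thick, 110 mm from hinge to free edge and 189 mm wide.
- lid_edge (a point): point on the lid's outer face, 13 mm behind its free edge, 45 mm left (+y) of the bolt line: a free flat place to push (x = 3, y = 45, z = 85 mm of the box when shut). On the bolt line (y = 0) the lid carries a steel strike pad 12 mm high, with a lead-in ramp, and a staple rising 30 mm above the lid.
- bolt (a joint): how far the bolt has slid, m: 0 = drawn back (start), positive = along the box's +x onto the lid. A spring pulls it back with 3 N at 0, 6.5 N at 0.054; with friction, and its nose wedging the lid down from 0.013 to 0.021, it takes 4 to 9 N to move. Let go with its handle out of the notch, it springs back. Its collar meets the rubber stop (10 N for each mm) at a hidden place from 0.028 to 0.054.
- bolt_axis (a point): point on the axis of the bolt, a steel bar of 12 mm diameter along the box's x: x = -91, y = 0, z = 103 mm of the box (18 mm above the deck), where the handle stem stands while the bolt is drawn back. Fixed to the box.
- bolt_handle (a joint): angle of the bolt's handle about the bolt axis, rad: 0 = straight up, positive = turned to the box's right (-y), 1.5 = lying level (fully down, its end stop). Starts at -0.15 to 0.25; stays where it is left (0.04 N m). Behind the notch the brass plate's rim stops it at about 0.75.
- bolt_knob (a point): centre of the black ball knob, 16 mm diameter, at the end of the 8 mm thick handle stem, 46 mm from the bolt axis. It can be pinched from either side or pushed, and it pivots in a light grip.
- bolt_base: the bolt's steel base and two guides on the deck (origin as the box's) with the brass notch plate, clamped by screws through slots anywhere within 26 mm along x. Its rim runs right of the bolt, 14 to 18 mm from the axis, 10 mm higher. The notch is 12 mm wide, down to level: with the collar touching the rubber stop the stem is mid-notch, 2 mm free either side. End leg and guides rise 10 mm above the axis.
- vial_1: capped sample vial with brown body and black cap, 27 mm diameter, 66 mm high, standing; origin at the centre of its base.
- vial_2: capped sample vial, white with white cap, 27 mm diameter, 66 mm high, standing; origin at the centre of its base.
- vial_3: capped sample vial, white with blue cap, 27 mm diameter, 66 mm high, standing; origin at the centre of its base.

How it is judged:
By the outcome, as a careful person would: the job done as asked, in the order asked, and still so for the second after the job is handed in, with the robot touching nothing.
It also fails if it takes over 58 s, if anything falls off the work surface, if the arm or the gripper's body presses on something with over 40 N, if the wrist force passes 120 N, or if a joint passes its speed limit or range.

### The arm

A 6-joint arm with a two-finger parallel gripper is mounted at the origin on the work surface; the furniture and walls round the work are solid. World frame = base frame: x ahead of the robot, y to its left, z up, the work surface at z = 0. Lengths are in m, angles in degrees, forces in N, time in s.
With the tool pointing down it reaches from about 0.15 to 0.775 m from the base axis. Payload 6.1 kg.
Tool frame: the origin (TCP) lies midway between the tips of the shut fingers; the grasp point (between the pads) lies 19 mm behind it; z points along the fingers, y is the line along which they close (so a half turn about z gives the same grasp; the last joint's range is limited). The gripper opens to 85 mm and grips with 20 to 120 N. Pads are 22 mm wide; open, the fingers measure 114 mm over their backs; the gripper's body (76 mm by 85 mm) begins 54 mm behind the grasp point. The pads swing forward as they close: fully open they stand 13 mm farther back than shut.
Start: joints at [-71.448, 7.208, -2.269, 80.523, 0, 90], TCP at [0.167, -0.498, 0.231] pointing down, gripper open.
Joint ranges: [-155.77, 155.77], [-54.66, 111.73], [-72.52, 77.12], [-102.08, 115.82], [-83.92, 84.16], [-180, 180]. Speed limits (degrees/s): [136.94, 136.94, 172.46, 180, 180, 180].

### API

Orientations are given as [roll, pitch, yaw] about the fixed x, y, z axes, in that order (R = Rz(yaw) Ry(pitch) Rx(roll)).
In Python, from station import robot, eoat, sensors, get_image, camera_info gives the robot as it stands. Calls block until the motion is done:
- robot.goto(position, orientation): joint-space move of the TCP to a pose.
- robot.movel(position, rot=None, speed=0.15, threshold=None): straight line of the TCP; rot=None keeps the orientation; speed is the mean speed in m/s. With threshold (N) it stops when the force on the tool has changed by that much, and returns True; else False.
- robot.set_joints(angles): joint-space move.
- eoat.command_gripper(opening): opening from 0.0 (shut) to 1.0 (fully open); the grip force is fixed at half the most; returns when the fingers have stopped.
- robot.wait(seconds).
- robot.solve_ik(position, orientation): joint angles nearest the present ones, or None.
- sensors.read_state(): the state.
- get_image(name): name is "scene" or "top" or "wrist"; returns (picture, depth): 400x640x3 uint8, blue, green, red; 400x640 float32, m along the optical axis (not along the pixel's ray), 0 where there is no reading.
- camera_info(name): a dict with "fx", "fy", "cx", "cy" (pixels), "dist_coeffs" ([k1, k2, p1, p2, k3] as OpenCV has them; the pictures are not rectified), "rvec" (rotation vector, rad) and "tvec" (3), from world to camera coordinates, as OpenCV has them. Camera axes: x right, y down, z forward; pixel columns grow to the right and rows downward; lengths in m; the calibration is good to about 2 mm. A picture is of the moment at which its call begins: read the wrist's pose just before it. camera_info takes no time and is no camera call; for the wrist camera it gives the pose at the moment of the call.
A pose or a line that the arm cannot do raises robot.MotionError and nothing moves.
- robot.sign_off(): hands the job in; it is judged then, once.
The state is a dict: "time_s": time; "joint_positions": joint angles; "qvel": joint speeds; "joint_efforts": joint torques, N m; "tool_pos": TCP position; "eef_rot": TCP orientation; "wrist_force": force on the tool from outside, world axes, zero at the start; "moment": the same for the moment, N m; "width": opening from 0.0 (shut) to 1.0 (fully open); "finger_force": force on a finger pad.
Only numpy, scipy, OpenCV 4.12 (cv2) and the standard library are available. Lean on these libraries where they do the work, as an engineer would, in place of code of your own. Each camera call takes 0.05 s, during which the arm holds its last target. There are 200 camera calls.

## Working session

There is one attempt and no reset: what is moved stays moved. The work goes in short steps, each a Python script; the robot and the scene stay as the last script left them, time stands still between calls to the robot, and variables do not carry over. Pictures are saved under pics/ and viewed, at most 10 in all, crops included, and the job is handed in when it is done.

```bash
mkdir -p pics; ls
cat > h.py <<'E'
import numpy as np, cv2
from station import robot, eoat, sensors, get_image, camera_info
def cam(n):
    c=camera_info(n); K=np.array([[c['fx'],0,c['cx']],[0,c['fy'],c['cy']],[0,0,1]]); d=np.array(c['dist_coeffs'],float)
    R=cv2.Rodrigues(np.array(c['rvec'],float))[0]; return K,d,R,np.array(c['tvec'],float).ravel()
def pt(c,u,v,depth):
    K,d,R,t=c; x=cv2.undistortPoints(np.array([[[u,v]]],float),K,d).ravel()
    return R.T@(np.array([x[0],x[1],1])*depth-t)
def proj(c,P):
    K,d,R,t=c; return cv2.projectPoints(np.atleast_2d(np.array(P,float)),cv2.Rodrigues(R)[0],t,K,d)[0].reshape(-1,2)
E
python3 - <<'E'
from h import *
for n in("scene","top"):
    c=cam(n); im,d=get_image(n); np.savez(f"{n}.npz",im=im,d=d,K=c[0],dc=c[1],R=c[2],t=c[3]); cv2.imwrite(f"pics/{n}0.png",im)
    print(n,-c[2].T@c[3])
print(sensors.read_state())
E
```

```text
pics
scene [-0.22916228  0.35828063  0.71781247]
top [ 0.44454757 -0.02725093  0.94521551]
{'time_s': 0.1, 'joint_positions': array([-7.14478911e+01,  7.23945866e+00, -2.32052136e+00,  8.05254603e+01,
       -4.59939233e-04,  9.00006665e+01]), 'qvel': array([ 0.04659497, -0.02694913,  0.10138133, -0.0714979 , -0.08698501,
       -0.03007107]), 'joint_efforts': array([-2.45495597e-03, -4.36902952e+01,  3.53606236e+01,  1.37768540e-02,
       -6.01763759e-05,  7.41657146e-06]), 'tool_pos': array([ 0.16691495, -0.49735998,  0.23059207]), 'eef_rot': array([-1.79914560e+02,  4.60932669e-04,  1.85514430e+01]), 'wrist_force': array([ 0.38762595,  0.42758885, -0.70704543]), 'moment': array([-0.0097944 , -0.01997656, -0.03282991]), 'finger_force': 0.0, 'width': 0.9974205743504575}
```

View pics/top0.png

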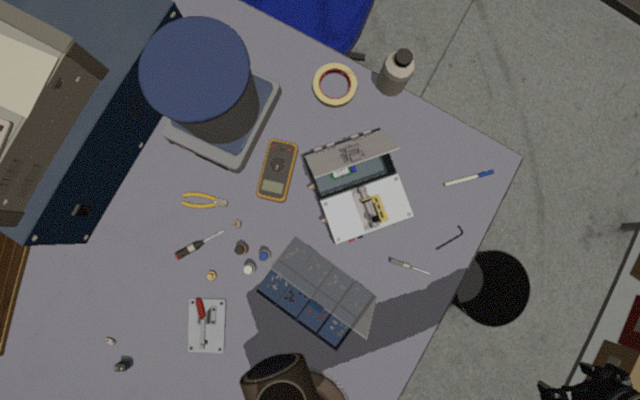

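View pics/scene0.png

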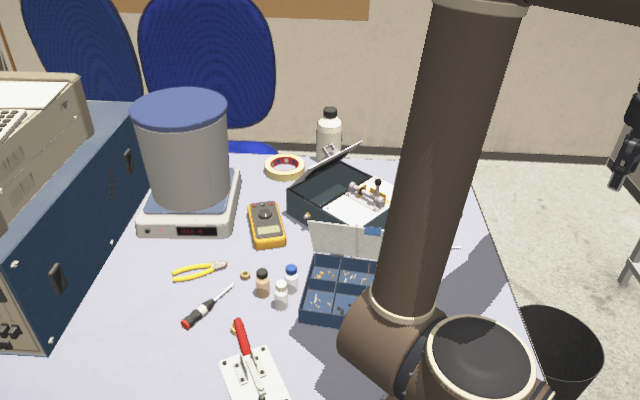

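The top view shows the box at about (360,190): the lid is raised at the back (350,150), the white deck and brass plate are at (375,205), and the vials are at (241,247), (264,255) and (249,269). I'll enlarge that area.

Run:
```python
from h import *
z=np.load("top.npz"); c=(z['K'],z['dc'],z['R'],z['t']); print(c[0],c[1])
im=z['im'][120:250,290:425]; cv2.imwrite("pics/top_crop.png",cv2.resize(im,None,fx=4.6,fy=4.6,interpolation=cv2.INTER_CUBIC))
d=z['d']
for u,v in [(345,215),(355,225),(395,195),(400,210),(340,205),(330,232),(350,155),(330,160),(380,145),(315,163),(241,246),(264,255),(249,269)]: print(u,v,pt(c,u,v,d[v,u]).round(4))
```

```text
[[380.67394309   0.         319.1225737 ]
 [  0.         380.67394309 198.14222975]
 [  0.           0.           1.        ]] [-0.07950314  0.          0.          0.          0.        ]
345 215 [ 0.4855 -0.1048  0.0856]
355 225 [ 0.4626 -0.1271  0.0854]
395 195 [ 0.53   -0.2204  0.085 ]
400 210 [ 0.4954 -0.2306  0.0864]
340 205 [ 0.5083 -0.0938  0.0862]
330 232 [ 0.4478 -0.0735  0.022 ]
350 155 [ 0.607  -0.1104  0.1641]
330 160 [ 0.4445 -0.0273  0.9452]
380 145 [ 0.6333 -0.1783  0.1423]
315 163 [ 0.5976 -0.0376  0.1267]
241 246 [0.4176 0.1336 0.0648]
264 255 [0.3967 0.0807 0.0658]
249 269 [0.3652 0.1149 0.0667]
```

View pics/top_crop.png

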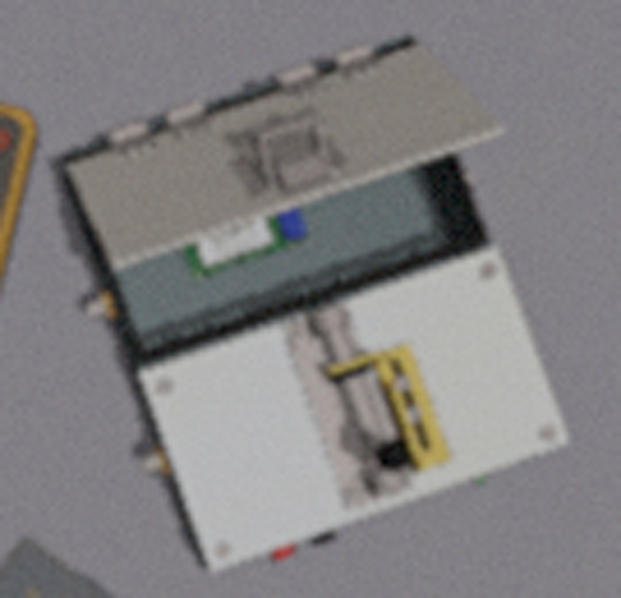

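The crop shows the deck corners at full-image pixels (335.2,243.9), (413.5,215.7), (397.2,173.9) and (320.4,200.0), and the knob at about (375.5,218.5). The bolt runs back from there.

```bash
cat >> h.py <<'E'
def fit(B,W):
    B=np.array(B)[:,:2];W=np.array(W)[:,:2];b=B.mean(0);w=W.mean(0);X=(B-b)+0j
    a=np.sum(((W-w)@[1,1j])*np.conj((B-b)@[1,1j])); th=np.angle(a)
    R=np.array([[np.cos(th),-np.sin(th)],[np.sin(th),np.cos(th)]]); o=w-R@b
    return th,o,W-(B@R.T+o)
def ray(c,u,v,z):
    p0=pt(c,u,v,0);p1=pt(c,u,v,1);return p0+(p1-p0)*(z-p0[2])/(p1[2]-p0[2])
E
python3 - <<'E'
from h import *
z=np.load("top.npz"); c=(z['K'],z['dc'],z['R'],z['t'])
W=[ray(c,u,v,.085) for u,v in[(335.2,243.9),(413.5,215.7),(397.2,173.9),(320.4,200)]]
B=[(-.116,.095),(-.116,-.095),(-.012,-.095),(-.012,.095)]
th,o,r=fit(B,W);print(np.degrees(th),o,r)
R=np.array([[np.cos(th),-np.sin(th)],[np.sin(th),np.cos(th)]])
# lid angle from depth points in box frame
for u,v in[(350,155),(380,145),(340,165),(330,163)]:
    p=pt(c,u,v,z['d'][v,u]); q=R.T@(p[:2]-o); print(q,p[2],np.degrees(np.arctan2(p[2]-.085,.1-q[0])))
p=ray(c,375.5,218.5,.149);print(p,R.T@(p[:2]-o))
# hover view
yaw=np.degrees(th)
x=R@np.array([-.06,0])+o
print(x, camera_info("wrist")['tvec'])
cw=cam("wrist");s=sensors.read_state();print("wrist cam",-cw[2].T@cw[3],cw[2][2],s['tool_pos'],cw[0][0])
E
```

```text
18.61524025182852 [ 0.56110866 -0.13457145] [[-1.40402047e-04 -7.38164917e-05]
 [ 6.37119470e-04 -1.61315682e-04]
 [-1.25988311e-03  1.35620626e-03]
 [ 7.63165689e-04 -1.12107408e-03]]
[0.05123201 0.00820728] 0.16412249930322462 58.35195730266303
[ 0.05441622 -0.06447815] 0.14234795166205094 51.52010393035248
[0.03882008 0.03445404] 0.15907692918813954 50.44680102751686
[0.05206133 0.05123412] 0.14407991448266083 50.94340737397183
[ 0.47441585 -0.16321217  0.149     ] [-0.09129979  0.000531  ]
[ 0.50424764 -0.15372413] [-0.5238637  -0.03741153  0.37986982]
wrist cam [ 0.23758865 -0.47372008  0.37319539] [-0.2757928  -0.09032723 -0.95696359] [ 0.16691495 -0.49735998  0.23059207] [305.40047955   0.         322.17365307]
```

```bash
cat >> h.py <<'E'
TH=np.radians(18.615); O=np.array([.56111,-.13457]); RB=np.array([[np.cos(TH),-np.sin(TH)],[np.sin(TH),np.cos(TH)]])
ROT=[180,0,18.615-90]
def w(x,y,z): return [*(RB@[x,y]+O),z]
def b(p): return np.array([*(RB.T@(np.array(p[:2])-O)),p[2]])
def F():
    s=sensors.read_state(); f=s['wrist_force']; return np.array([*(RB.T@f[:2]),f[2]])
E
python3 - <<'E'
from h import *
eoat.command_gripper(0.0)
robot.goto(w(.06,.045,.24),ROT)
print(robot.wait(.2),b(sensors.read_state()['tool_pos']),F(),sensors.read_state()['time_s'])
for k,a in enumerate(np.linspace(1.05,0.04,7)):
    h=robot.movel(w(.1-.08*np.cos(a),.045,.085+.08*np.sin(a)),speed=.1,threshold=15); print(h,F().round(2))
    if h: break
else:
    h=robot.movel(w(.02,.045,.084),speed=.03,threshold=9); print(h,b(sensors.read_state()['tool_pos']),F().round(2))
    robot.movel(w(.02,.045,.2),speed=.2)
im,d=get_image("top");cv2.imwrite("pics/top1.png",cv2.resize(im[120:250,290:425],None,fx=4.6,fy=4.6,interpolation=cv2.INTER_CUBIC))
print(sensors.read_state()['time_s'])
E
```

```text
False [0.05984724 0.04472815 0.24004259] [0.73783962 0.83954087 0.41216737] 4.0667
False [0.98 0.18 0.14]
False [ 0.26 -0.16  0.36]
False [ 0.18  0.36 -1.05]
False [-0.68  0.02  0.1 ]
False [ 0.21 -0.54  0.51]
False [-0.44 -0.12 -0.53]
False [-0.01 -0.71  0.22]
True [0.02050169 0.04480835 0.08490644] [-0.15  1.1   5.65]
7.7917
```

Run:
```python
from h import *
robot.goto(w(-.12,.06,.25),ROT); eoat.command_gripper(0.45)
c=cam("wrist"); im,d=get_image("wrist");cv2.imwrite("pics/w1.png",im); np.savez("w1.npz",im=im,d=d,K=c[0],dc=c[1],R=c[2],t=c[3])
print(b(-c[2].T@c[3]), proj(c,[w(-.091,0,.149),w(-.116,-.095,.085),w(-.012,-.095,.085),w(.02,.045,.085)]))
print(sensors.read_state()['time_s'])
```

```text
[-0.11919711 -0.01407321  0.39214689] [[285.88662312 126.14807907]
 [318.68314458  13.69897629]
 [203.19455741  14.60499567]
 [186.42191372 167.80391069]]
8.9417
```

View pics/w1.png

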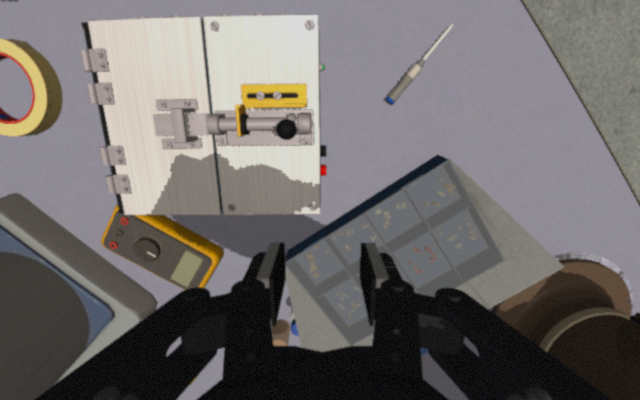

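The lid is shut flush. The knob is at (286,129) against a predicted (286,126), so its y is about +2 mm (angle about -0.05). The corner check agrees to within 1 px. Next I'll pinch the knob along x, gently.

Run:
```python
from h import *
robot.goto(w(-.091,.0023,.19),ROT)
robot.movel(w(-.091,.0023,.136),speed=.1,threshold=6)
robot.wait(.2); print(b(sensors.read_state()['tool_pos']),F())
for g in(.24,.21,.195,.185,.175,.165):
    eoat.command_gripper(g); s=sensors.read_state(); print(g,s['width'],s['finger_force'],F().round(2))
    if s['finger_force']>12: break
print(s['time_s'])
```

```text
[-0.09059187  0.002003    0.13683742] [-0.29843915  0.73750157  0.64012743]
0.24 0.24070750509536448 0.0 [ 0.7  -1.07 -0.16]
0.21 0.2096130133320104 0.0 [-0.28 -0.1   0.65]
0.195 0.1951876726653273 0.3721180837601423 [-1.44 -0.58  0.19]
0.185 0.1819776522100181 1.1958493664860725 [-2.7  -1.07  0.33]
0.175 0.17634935775736418 5.464372672140598 [-3.02  0.64  1.45]
0.165 0.17052403658396925 13.720379769802094 [-4.    0.07  1.87]
11.675
```

```bash
cat >> h.py <<'E'
def Fa(n=6):
    v=[]
    for _ in range(n): robot.wait(.02); v.append(F())
    return np.mean(v,0)
def st():
    s=sensors.read_state(); return b(s['tool_pos']),s
E
python3 - <<'E'
from h import *
y,z=.002,.1368
robot.movel(w(-.091+.0255,y,z),speed=.05,threshold=13)
p,s=st();print(p,Fa().round(2),s['finger_force'],s['width'])
if p[0]>-.068:
    h=robot.movel(w(-.091+.057,y,z),speed=.012,threshold=3.5)
    p,s=st();print(h,p,Fa().round(2),s['finger_force'],s['width'])
print(s['time_s'])
E
```

```text
[-0.06580251  0.0024745   0.13611363] [-3.99  0.68 -1.91] 13.6624476313591 0.17081380678760616
True [-0.0660442   0.0023251   0.13596692] [-1.07 -0.65  5.71] 13.90058845281601 0.1714292746946543
12.9667
```

Run:
```python
from h import *
robot.wait(.3); p,s=st(); print(p,Fa().round(2)); x=-.0655; hist=[]
while x<-.034:
    x+=.001; h=robot.movel(w(x,.002,.1365),speed=.02,threshold=9); f=Fa(5); p,s=st(); hist.append(f[0])
    print(h,round(x+.091,4),p.round(4),f.round(2),round(s['time_s'],2))
    if h or (len(hist)>2 and f[0]<np.median(hist[:-1])-3): break
print(s['finger_force'],s['width'])
```

```text
[-0.06618472  0.00235328  0.13592156] [-0.94 -0.45  5.9 ]
True 0.0265 [-0.0663  0.0023  0.1359] [-1.6  -1.    4.44] 13.78
13.919947296380997 0.16796302784693615
```

Run:
```python
from h import *
im,d=get_image("wrist");cv2.imwrite("pics/w2.png",im)
t,_=get_image("top");cv2.imwrite("pics/t2.png",cv2.resize(t[150:250,310:425],None,fx=5,fy=5))
robot.wait(.3);p,s=st();print(p,Fa(10).round(2),s['time_s'],s['eef_rot'],s['qvel'].round(2))
```

```text
[-0.06663007  0.00243807  0.13592772] [-1.18 -0.41  5.8 ] 14.175 [ 1.79470802e+02  1.43604306e-01 -7.14418069e+01] [ 0.04 -0.05 -0.06  0.01 -0.09 -0.02]
```

View pics/w2.png

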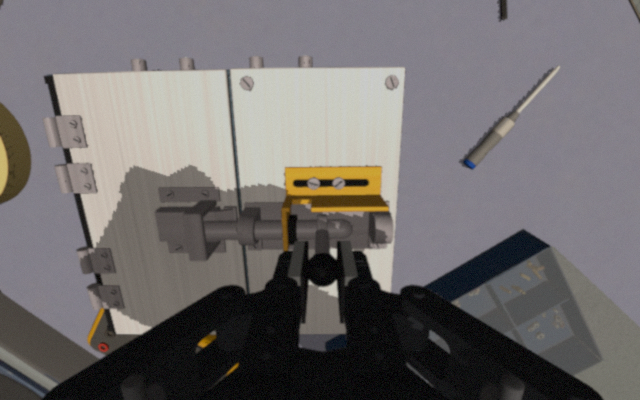

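The picture shows the ball at (322,268), held between the pads. The bolt's nose is on the strike pad, and the notch is just ahead of the stem. I'll continue in small steps.

Run:
```python
from h import *
p,s=st(); x=p[0]; z=.1364; hist=[]
for i in range(10):
    x+=.0005; robot.movel(w(x,.0022,z),speed=.01); f=Fa(4); p,s=st()
    print(round(x+.091,4),p.round(4),f.round(2),round(s['time_s'],2))
    if f[0]<-10: break
    if x+.091>.0275: break
```

```text
0.0249 [-0.0666  0.0024  0.1361] [-3.64 -0.07  1.64] 14.71
0.0254 [-0.0663  0.0024  0.136 ] [-5.11 -0.18  1.13] 15.03
0.0259 [-0.0662  0.0024  0.136 ] [-5.88  0.28  1.92] 15.34
0.0264 [-0.0661  0.0024  0.136 ] [-7.58  0.8   2.54] 15.66
0.0269 [-0.0657  0.0024  0.136 ] [-7.86  0.45  2.99] 15.97
0.0274 [-0.0653  0.0024  0.136 ] [-8.22 -0.2   2.72] 16.29
0.0279 [-0.0648  0.0024  0.136 ] [-8.47  0.19  3.45] 16.61
```

Run:
```python
from h import *
x=.0279-.091; z=.1364; hist=[]
while x<-.034:
    x+=.0008; robot.movel(w(x,.0022,z),speed=.02); f=Fa(4); p,s=st(); 
    print(round(x+.091,4),(p[0]+.091).round(4),f.round(2),round(s['time_s'],2))
    if hist and f[0]<np.mean(hist[-4:])-2.3 : break
    hist.append(f[0])
print(p,s['finger_force'],s['width'])
```

```text
0.0287 0.0271 [-8.31  0.46  3.36] 16.93
0.0295 0.0278 [-8.18  0.67  3.29] 17.24
0.0303 0.0286 [-8.53  0.3   2.94] 17.56
0.0311 0.0294 [-8.82  0.52  2.88] 17.88
0.0319 0.0301 [-9.15  0.05  3.18] 18.19
0.0327 0.0309 [-8.85  0.52  3.69] 18.51
0.0335 0.0317 [-9.13  0.54  3.49] 18.82
0.0343 0.0325 [-9.44  0.37  3.25] 19.14
0.0351 0.0332 [-9.87  0.57  3.9 ] 19.46
0.0359 0.034 [-9.24 -0.01  3.54] 19.77
0.0367 0.0348 [-9.13  0.7   3.71] 20.09
0.0375 0.0355 [-9.56  0.44  3.6 ] 20.41
0.0383 0.0363 [-10.12   0.07   3.66] 20.73
0.0391 0.0371 [-9.96  0.4   3.59] 21.04
0.0399 0.0377 [-10.18   0.53   4.14] 21.36
0.0407 0.038 [-12.23   0.28   5.24] 21.68
0.0415 0.0383 [-14.05  -0.05   5.71] 21.99
[-0.05268927  0.00250374  0.13593886] 14.644865244626999 0.17013417581703044
```

The stop was met at s = 0.0378 m, with about 4 N on it. Now I'll turn the handle along its arc, with force feedback and fine steps near the rim and near the end stop.

```bash
cat > turn.py <<'E'
from h import *
import sys,json
def turn(phis,r,fb,x,phi0=-.05,lim=3.,y0=.0022,z0=.1364,verbose=5):
    for i,a in enumerate(phis):
        y=y0-r*np.sin(a)+.046*np.sin(phi0); z=z0+r*np.cos(a)-.046*np.cos(phi0)
        robot.movel(w(x,y,z),speed=.06); f=Fa(4)-fb
        u=np.array([-np.sin(a),np.cos(a)]); t=np.array([-np.cos(a),-np.sin(a)])
        fr,ft=u@f[1:],t@f[1:]; r+=np.clip(fr*.00008,-.0004,.0004)
        p,s=st(); hit=ft<-lim
        if i%verbose==0 or hit or i==len(phis)-1: print(f"{a:.3f} fx{f[0]+fb[0]:.1f} fr{fr:.2f} ft{ft:.2f} r{r*1e3:.1f} x{p[0]+.091:.4f} y{p[1]:.4f} z{p[2]:.4f} t{s['time_s']:.2f} g{s['finger_force']:.1f}")
        if hit: break
    json.dump([a,r,list(fb),x],open("turn.json","w")); return hit
E
python3 - <<'E'
from turn import *
x=.0411-.091; robot.movel(w(x,.0022,.1364),speed=.02); fb=Fa(6); print(fb)
turn(np.arange(0.,.56,.07),.046,fb,x,lim=4.5,verbose=1)
E
```

```text
[-12.32048166   0.40443416   4.91228141]
0.000 fx-12.8 fr-0.04 ft0.38 r46.0 x0.0382 y0.0001 z0.1360 t22.66 g14.5
0.070 fx-12.4 fr-0.19 ft0.34 r46.0 x0.0382 y-0.0031 z0.1358 t22.98 g14.5
0.140 fx-12.3 fr-1.01 ft0.63 r45.9 x0.0383 y-0.0063 z0.1354 t23.29 g14.4
0.210 fx-12.1 fr-2.03 ft1.49 r45.7 x0.0383 y-0.0095 z0.1346 t23.61 g14.4
0.280 fx-11.5 fr-1.66 ft1.90 r45.6 x0.0383 y-0.0127 z0.1336 t23.93 g14.4
0.350 fx-12.0 fr-2.03 ft2.16 r45.4 x0.0383 y-0.0157 z0.1325 t24.24 g14.5
0.420 fx-11.6 fr-1.38 ft2.56 r45.3 x0.0383 y-0.0187 z0.1312 t24.56 g14.5
0.490 fx-11.7 fr-1.56 ft2.83 r45.2 x0.0383 y-0.0216 z0.1297 t24.88 g14.5
```

Run:
```python
from turn import *
a,r,fb,x=json.load(open("turn.json")); fb=np.array(fb)
turn(np.concatenate([np.arange(.54,.66,.05),np.arange(.66,.92,.015)]),r,fb,x,lim=-.3,verbose=3)
```

```text
0.540 fx-11.5 fr-0.61 ft2.62 r45.2 x0.0383 y-0.0235 z0.1285 t25.19 g14.6
0.660 fx-11.8 fr-0.50 ft3.13 r45.0 x0.0384 y-0.0279 z0.1254 t26.14 g14.6
0.705 fx-11.6 fr-0.31 ft2.25 r44.9 x0.0384 y-0.0294 z0.1241 t27.09 g14.7
0.750 fx-11.3 fr-0.36 ft2.73 r44.9 x0.0384 y-0.0309 z0.1227 t28.04 g14.7
0.795 fx-12.0 fr-0.44 ft2.88 r44.9 x0.0384 y-0.0323 z0.1212 t28.99 g14.7
0.840 fx-11.6 fr-0.23 ft3.08 r44.9 x0.0384 y-0.0337 z0.1197 t29.94 g14.7
0.885 fx-12.0 fr0.11 ft3.19 r44.9 x0.0384 y-0.0350 z0.1182 t30.89 g14.7
0.915 fx-12.0 fr0.59 ft2.94 r44.9 x0.0384 y-0.0359 z0.1171 t31.52 g14.7
```

Run:
```python
from turn import *
a,r,fb,x=json.load(open("turn.json")); fb=np.array(fb)
if not turn(np.arange(.97,1.34,.06),r,fb,x,lim=-.0,verbose=2):
    a,r,_,_=json.load(open("turn.json")); print(turn(np.arange(1.35,1.66,.02),r,fb,x,lim=1.5,verbose=1))
```

```text
0.970 fx-10.9 fr0.01 ft4.90 r44.9 x0.0384 y-0.0374 z0.1149 t31.84 g14.7
1.090 fx-11.2 fr0.86 ft4.60 r45.0 x0.0384 y-0.0403 z0.1103 t32.48 g14.7
1.210 fx-11.1 fr1.85 ft4.98 r45.2 x0.0384 y-0.0426 z0.1054 t33.11 g14.8
1.330 fx-10.8 fr1.51 ft4.91 r45.4 x0.0384 y-0.0444 z0.1002 t33.74 g14.8
1.350 fx-10.9 fr2.07 ft4.59 r45.6 x0.0384 y-0.0446 z0.0994 t34.06 g14.8
1.370 fx-10.7 fr1.22 ft4.45 r45.7 x0.0384 y-0.0449 z0.0985 t34.38 g14.8
1.390 fx-10.8 fr1.33 ft4.44 r45.8 x0.0384 y-0.0451 z0.0977 t34.69 g14.8
1.410 fx-10.8 fr1.20 ft4.33 r45.9 x0.0384 y-0.0453 z0.0967 t35.01 g14.8
1.430 fx-10.4 fr1.59 ft4.61 r46.0 x0.0384 y-0.0455 z0.0958 t35.33 g14.8
1.450 fx-10.6 fr1.15 ft4.11 r46.1 x0.0384 y-0.0457 z0.0949 t35.64 g14.8
1.470 fx-10.4 fr0.89 ft4.17 r46.2 x0.0384 y-0.0458 z0.0940 t35.96 g14.8
1.490 fx-10.5 fr0.94 ft4.29 r46.3 x0.0384 y-0.0460 z0.0931 t36.27 g14.8
1.510 fx-10.6 fr1.80 ft4.22 r46.4 x0.0384 y-0.0462 z0.0921 t36.59 g14.8
1.530 fx-10.5 fr1.26 ft4.34 r46.5 x0.0384 y-0.0463 z0.0912 t36.91 g14.8
1.550 fx-10.1 fr1.21 ft4.37 r46.6 x0.0384 y-0.0464 z0.0903 t37.23 g14.8
1.570 fx-10.3 fr1.60 ft4.33 r46.7 x0.0384 y-0.0464 z0.0893 t37.54 g14.8
1.590 fx-10.6 fr1.12 ft2.67 r46.8 x0.0384 y-0.0465 z0.0886 t37.86 g14.9
1.610 fx-11.3 fr0.26 ft0.34 r46.9 x0.0385 y-0.0466 z0.0881 t38.17 g15.1
1.630 fx-12.6 fr-0.48 ft-3.21 r46.8 x0.0386 y-0.0467 z0.0877 t38.49 g15.4
True
```

Run:
```python
from h import *
z=np.load("w1.npz"); c=(z['K'],z['dc'],z['R'],z['t'])
for u,v in[(242,84.5),(275,84.5),(306,84.5)]: print(b(ray(c,u,v,.087)).round(4))
for v in (84,86,88,90): print(v,b(pt(c,290,v,z['d'][v,290])).round(4))
c=cam("wrist"); im,d=get_image("wrist");cv2.imwrite("pics/w3.png",im)
k=proj(c,[w(-.091+.0378,-.046*np.sin(a),.103+.046*np.cos(a)) for a in(1.3,1.4,1.5)]);print(k)
print(Fa(),sensors.read_state()['moment'])
```

```text
[-0.0436 -0.0349  0.087 ]
[-0.0748 -0.0348  0.087 ]
[-0.104  -0.0347  0.087 ]
84 [-0.089  -0.0351  0.088 ]
86 [-0.0889 -0.0333  0.0878]
88 [-0.0888 -0.0316  0.0872]
90 [-0.089  -0.0297  0.0893]
[[325.88270388 291.36005996]
 [325.62584253 283.63379516]
 [325.37750397 277.10966465]]
[-12.49605064   0.86584748   7.87333726] [-0.61365276  2.40805959 -0.00474927]
```

View pics/w3.png

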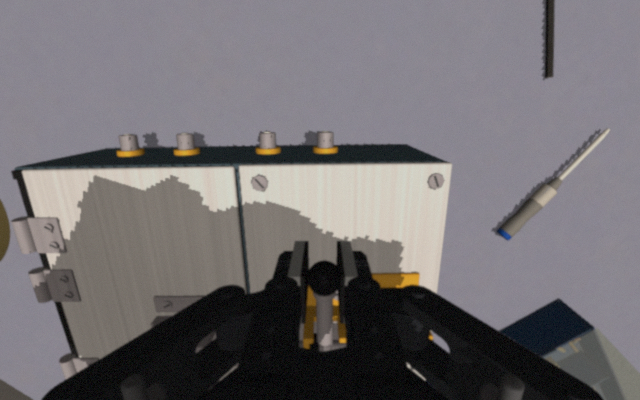

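The knob at (323,275) matches the 1.5 rad prediction of (325,277), so the handle is level in the notch. I'll neutralise the load, release, retract and check.

Run:
```python
from turn import *
a,r,fb,x=json.load(open("turn.json")); a=1.615
y=.0022-r*np.sin(a)+.046*np.sin(-.05); z=.1364+r*np.cos(a)-.046*np.cos(.05)
robot.movel(w(x,y,z),speed=.02)
robot.movel(w(x-.0022,y,z),speed=.01); p,s=st(); print(p,Fa().round(2))
for g in(.22,.32,.4): eoat.command_gripper(g)
robot.movel(w(p[0],p[1],z+.003),speed=.03,threshold=6); print(F().round(2))
print(robot.movel(w(p[0],p[1],.16),speed=.08,threshold=6))
robot.goto(w(-.12,.04,.25),ROT)
c=cam("wrist");im,d=get_image("wrist");cv2.imwrite("pics/w4.png",im)
print(proj(c,[w(-.0532,-.046,.106),w(-.0548,-.046,.106)]))
t,_=get_image("top");cv2.imwrite("pics/t4.png",t);print(sensors.read_state()['time_s'],F().round(2))
```

```text
[-0.05318079 -0.04667334  0.08810209] [-6.38  0.49  3.03]
[-0.3  -0.46 -0.13]
False
[[248.32227149  94.09035931]
 [250.11178332  94.08097594]]
42.0667 [ 0.14 -0.76  0.21]
```

View pics/w4.png

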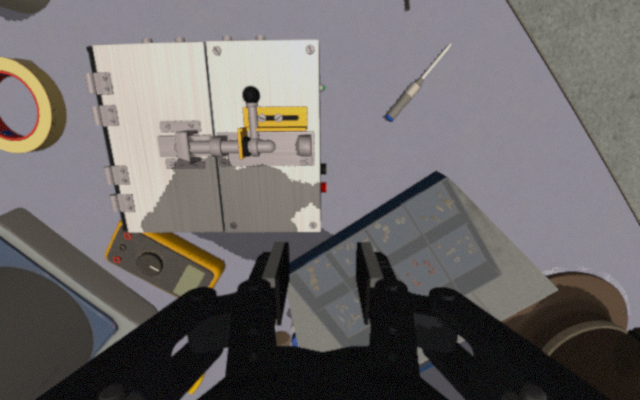

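The lid is shut and the bolt is across it. The knob is at (251,94), as predicted (250,94), so the handle is level in the notch and holding. I never went near the vials. Handing in.

```bash
python3 -c "
from station import robot
print(robot.sign_off())"
```

```text
the job is handed in; nothing more can be done
None
```

The box is locked and the job is handed in at about 42 s: the lid is shut, the bolt went to its rubber stop with about 4 N on it, the handle is level in the notch and stayed there when released, and I never went near the vials.

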